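# Hang the trimming-tool caddy on the pin rail

### The arm

A 6-joint arm with a two-finger parallel gripper is mounted at the origin on the work surface. World frame = base frame: x ahead of the robot, y to its left, z up, the work surface at z = 0. Lengths are in m, angles in rad, forces in N, time in s.
With the tool pointing down it reaches from about 0.3 to 0.875 m from the base axis. Payload 6.4 kg.
Tool frame: the origin (TCP) lies midway between the tips of the shut fingers; the grasp point (between the pads) lies 19 mm behind it (ctrl.pinch_z is the distance from the TCP to the grasp point, in m); z points along the fingers, y is the line along which they close (so a half turn about z gives the same grasp; the last joint's range is limited). The gripper opens to 85 mm and grips with 20 to 120 N. Pads are 22 mm wide; open, the fingers measure 114 mm over their backs; the gripper's body (76 mm by 85 mm) begins 54 mm behind the grasp point. The pads swing forward as they close: fully open they stand 13 mm farther back than shut.
Start: joints at [1.119, 0.181, 1.607, -0, 1.354, -0.206], TCP at [0.14, 0.558, 0.231] pointing down, gripper open.
Joint ranges: [-2.99, 2.99], [-0.89, 2.07], [0.3, 2.58], [-1.14, 4.28], [0, 2.63], [-3.12, 3.12]. Speed limits (rad/s): [2.57, 2.57, 3.01, 3.14, 3.14, 3.14].

### API

Orientations are given as a unit quaternion [w, x, y, z].
In Python, from bench import ctrl gives the robot as it stands.
- The arm moves only by the tool apply_moves, never from a script. Its argument "moves" is a list of rows, each an object with "jaw": the opening, from 0 (shut) to 1 (fully open); "offset": the shift along the tool's x, y, z in mm, a list of three; "rot": the turn, a rotation vector about the tool's x, y, z in degrees, a list of three. In form: [{"jaw": jaw, "offset": [dx, dy, dz], "rot": [ax, ay, az]}, ...]. A call has exactly 5 rows; each row shifts and turns the commanded pose from where the row before left it, along the tool's axes as they then stand; what a row does not reach is not made up. A row lasts 1/8 s, in which the tool goes at most 62.5 mm and 10.7 degrees, less where a joint would pass 70% of its speed; a pose out of reach is approached as far as the arm can. A call is refused whole if a number of a shift passes 62.5 or a number of a turn 10.7, either way. A call with a gripper value outside its range is refused whole. The fingers move at their own pace and stop on an object; the grip force is fixed at half the most. Time passes only in rows, so rows that do not move let the fingers close, or fill a call up. It gives the time, the measured TCP pose, the force, the opening and the grip force at its end, in the units of the state.
- ctrl.get_obs(): the state, without advancing time (a new reading comes with each control period).
- ctrl.camera(name): name is "scene" or "top" or "wrist"; returns (picture, depth): 400x640x3 uint8, red, green, blue; 400x640 float32, m along the optical axis (not along the pixel's ray), 0 where there is no reading.
- ctrl.camera_params(name): a dict with "K" (3x3 intrinsics, pixels), "dist" ([k1, k2, p1, p2, k3] as OpenCV has them; the pictures are not rectified), "cam_to_world" (4x4, takes a point from camera to world coordinates); the wrist camera has in their place "mount" (4x4, takes a point from camera to tool coordinates, whose origin is the TCP and whose axes are the flange's). Camera axes: x right, y down, z forward; pixel columns grow to the right and rows downward; lengths in m; the calibration is good to about 2 mm. A picture is of the moment at which its call begins: read the wrist's pose just before it. camera_params takes no time and is no camera call.
- ctrl.hand_in(): hands the job in; it is judged then, once.
Trained networks look in the newest picture that a camera, given by its name, has taken for a name from the list of things; names that differ only in an ending like _2 or _b are one class to them, and where a whole thing is asked for, a point or a joint stands for the part that bears it (a point fixed in the world has none). Each returns a list of dicts, best first, with "score" (0 to 1); they miss things now and then, are a little off and sometimes report something else, mostly with a low value. They report only what shows in the picture. A call takes as long as a camera call. They do not tell look-alikes from the thing itself.
- ctrl.outline_of(camera, target): "region" (400x640 bool, what is visible of it) and "position" ([column, row] in pixels, amid what is visible of it).
The state is a dict: "time_s": time; "q": joint angles; "dq": joint speeds; "joint_efforts": joint torques, N m; "eef_pos": TCP position; "eef_rot": TCP orientation; "wrist_force": force on the tool from outside, world axes, zero at the start; "torque": the same for the moment, N m; "opening": opening from 0.0 (shut) to 1.0 (fully open); "grasp_force": force on a finger pad.
Only numpy, scipy, OpenCV 4.12 (cv2) and the standard library are available. Lean on these libraries where they do the work, as an engineer would, in place of code of your own. Each camera call takes 0.05 s, during which the arm holds its last target. There are 200 camera calls.

### The job

Pick up the empty grey tool caddy by its wooden grip and hang it on the pin rail, with both rail pins through the two holes of its back flange, fully home and level, then let go of it. The pin strip has been clamped somewhat to the left of the middle of the rail (as seen from the robot), so feel for the pins with the flange and do it gently, without forcing or dropping the caddy; leave the pots and tools around it where they are.

Things in the scene. Friction and masses are not known exactly. Their poses are not given: they have to be found in the camera images.
- caddy: Loose open grey tool caddy, 0.26 to 0.46 kg, standing on the bench in the left or the right place. Origin: centre of its underside, z up. Trough 50 (x) x 140 (y) x 60 mm high, walls 4 mm; back wall's outer face at x = +25 mm. From its top a level flange sticks out backwards to x = +59 mm, 140 mm wide, z = 54 to 60 mm, with two vertical through holes, 11 mm diameter.
- grip (a point): On the caddy: a good pinch point on its upright wooden grip, 14 (x) x 36 (y) mm thick, which stands up from the trough to 120 mm. The point is on its centre line, 100 mm above the caddy's underside, 20 mm below the grip's top, 40 mm in front of the line through the holes and 46 mm above the flange's underside. Axes as caddy.
- hole_left (a point): On the caddy: centre of the flange hole at x = +44, y = +45 mm, at the flange's underside (z = 54 mm). Axes as caddy.
- hole_right (a point): On the caddy: centre of the flange hole at x = +44, y = -45 mm, at the flange's underside (z = 54 mm). Axes as caddy.
- rail: Fixed pin rail. Origin: on the bench under the beam's middle; y along the beam, z up, x away from the side where the caddy hangs. Wooden beam 36 (x) x 180 (y) mm, z = 80 to 140 mm, on two legs and a foot plate; upright front face at x = -18 mm. The hung caddy has the rail's yaw and its back wall 1 mm before that face (touching it, the pins still fit).
- rail_seat (a point): Middle of the rail, 144 mm up, level with the top of the steel strip (24 x 120 x 4 mm) on the beam, where the flange's underside must lie. The strip has two upright pins, 8 mm diameter, 20 mm tall above it, 90 mm apart along y, on the line x = 0. Strip and pins are clamped firmly, shifted an unknown 4 to 28 mm from this point towards the rail's +y end. Axes as rail.
- vase_mid: Bystander: unglazed clay vase 95 mm high, 60 mm wide, standing between the rail's and the caddy's places. Origin under its foot.
- vase_back: Bystander: clay vase 125 mm high, 64 mm wide, at the back. Origin under its foot.
- vase_dark: Bystander: dark clay vase 110 mm high, 60 mm wide, at the back. Origin under its foot.
- bowl: Bystander: white bowl 110 mm wide, 50 mm high, at the back left. Origin under its foot.
- brush: Bystander: brush 160 mm long lying on the bench near the middle. Origin under its middle.
- jar: Bystander: white jar 85 mm high, 64 mm wide, on the left. Origin under its foot.
- rib: Bystander: flat wooden rib 100 x 50 x 8 mm, lying on the right. Origin under its middle.
Not all that is in view belongs to the job. Leave any green look-alike of the caddy alone. What is shaped like the rail but orange is not meant.

How it is judged:
On the way, in this order (a step that is already met when the one before it is completed fails the run):
1. the caddy is lifted clear of the bench (height (world z) of caddy above 0.03 m and contact force between caddy and the fingers above 1 N), for 0.2 s.
2. both holes are on the pins and the flange is down on the strip (z of hole_left in the frame of rail_seat between -0.004 and 0.004 m and x of hole_left in the frame of rail_seat between -0.005 and 0.005 m and y of hole_left in the frame of rail_seat between 0.043 and 0.079 m and z of hole_right in the frame of rail_seat between -0.004 and 0.004 m and x of hole_right in the frame of rail_seat between -0.005 and 0.005 m and y of hole_right in the frame of rail_seat between -0.047 and -0.011 m and angle between caddy's own z axis and vertical below 0.12 rad), for 0.2 s.
At the end, for the whole second after the job is handed in: The caddy hangs released and at rest, both pins through the holes: each hole's underside within 4 mm of the strip's top, 5 mm of the pin line and 2 mm short to 34 mm past (+y) its place for a centred strip; caddy within 0.12 rad of upright; bystanders within 30 mm of their starts, not tipped (all of step 2 and linear speed of caddy below 0.02 m/s and angular speed of caddy below 0.1 rad/s and not (distance of any of vase_mid, vase_back, vase_dark, bowl, brush, jar, rib from where it was at the start of the episode above 0.03 m or angle between any of vase_mid, vase_back, vase_dark, bowl, jar's own z axis and vertical above 0.5 rad)); the robot touches nothing.
It fails at once if the caddy is forced or dropped on the rail or its pins (more than 45 N between caddy and rail) (contact force between caddy and rail above 45 N).
It fails at once if a bystander is moved more than 30 mm or tipped over (distance of any of vase_mid, vase_back, vase_dark, bowl, brush, jar, rib from where it was at the start of the episode above 0.03 m or angle between any of vase_mid, vase_back, vase_dark, bowl, jar's own z axis and vertical above 0.5 rad).
It also fails if it takes over 69 s, if anything falls off the work surface, if the arm or the gripper's body presses on something with over 40 N, if the wrist force passes 120 N, or if a joint passes its speed limit or range.

## Working session

There is one attempt and no reset: what is moved stays moved. The work goes in short steps, Python scripts to look and compute and a tool call to move; the robot and the scene stay as the last step left them, time stands still between calls to the robot, and variables do not carry over. Pictures are saved under pics/ and viewed, at most 10 in all, crops included, and the job is handed in when it is done.

Besides the shell and the picture viewer there is one more tool, called after "Emit:" as name(argument=value, ...) on one line, values as JSON. apply_moves: Moves the arm, as the interface text tells. Its arguments: {"type":"object","properties":{"moves":{"type":"array"}},"required":["moves"]}

```bash
ls; mkdir -p pics
python3 - <<'E'
from bench import ctrl
import cv2,numpy as np
o=ctrl.get_obs();print({k:np.round(v,3) for k,v in o.items()})
for n in("scene","top"):
    p,d=ctrl.camera(n);cv2.imwrite(f"pics/{n}0.png",p[:,:,::-1]);np.savez(f"{n}0.npz",p=p,d=d)
    c=ctrl.camera_params(n);print(n,np.round(c["cam_to_world"],3).tolist(),c["K"].tolist() if hasattr(c["K"],'tolist') else c["K"],c["dist"])
    for t in("caddy","rail","vase_mid","jar","bowl"):
        for r in ctrl.outline_of(n,t)[:3]:print(n,t,round(r["score"],2),np.round(r["position"]),r["region"].sum())
E
```

```text
pics
{'time_s': np.float64(0.0), 'q': array([ 1.119,  0.182,  1.608,  0.   ,  1.354, -0.206]), 'dq': array([-0.002, -0.001, -0.001, -0.002, -0.   , -0.   ]), 'joint_efforts': array([-1.0000e-03, -4.4487e+01, -3.5134e+01, -0.0000e+00,  9.0000e-03,
        0.0000e+00]), 'eef_pos': array([0.14 , 0.557, 0.23 ]), 'eef_rot': array([-0.   ,  0.123,  0.992, -0.001]), 'wrist_force': array([ 0.187,  0.333, -0.095]), 'torque': array([-0.029, -0.019,  0.041]), 'grasp_force': np.float64(0.0), 'opening': np.float64(0.998)}
scene [[-0.558, 0.616, -0.555, 1.136], [0.83, 0.42, -0.369, 0.376], [0.006, -0.666, -0.746, 0.894], [0.0, 0.0, 0.0, 1.0]] [[380.9501243116828, 0.0, 321.0641742998472], [0.0, 380.9501243116828, 197.46241246484198], [0.0, 0.0, 1.0]] [-0.03995473  0.          0.          0.          0.        ]
scene caddy 0.68 [385. 255.] 1653
scene rail 0.89 [273. 185.] 2541
scene rail 0.56 [298. 131.] 2035
scene vase_mid 0.8 [315. 226.] 519
scene jar 0.86 [480. 273.] 852
scene bowl 0.7 [346. 307.] 1468
top [[0.017, -0.999, 0.038, 0.486], [-1.0, -0.017, -0.006, -0.02], [0.007, -0.038, -0.999, 1.393], [0.0, 0.0, 0.0, 1.0]] [[488.9379410788118, 0.0, 328.167091345258], [0.0, 488.9379410788118, 202.44806991704453], [0.0, 0.0, 1.0]] [0.03234465 0.         0.         0.         0.        ]
top caddy 0.72 [242. 184.] 1757
top caddy 0.57 [224. 255.] 1889
top rail 0.8 [389. 200.] 2390
top rail 0.7 [422. 289.] 2502
top vase_mid 0.69 [324. 181.] 354
top vase_mid 0.37 [312. 238.] 595
top jar 0.79 [157. 221.] 594
top jar 0.75 [313. 112.] 407
top bowl 0.71 [247. 121.] 1261
```

View pics/top0.png

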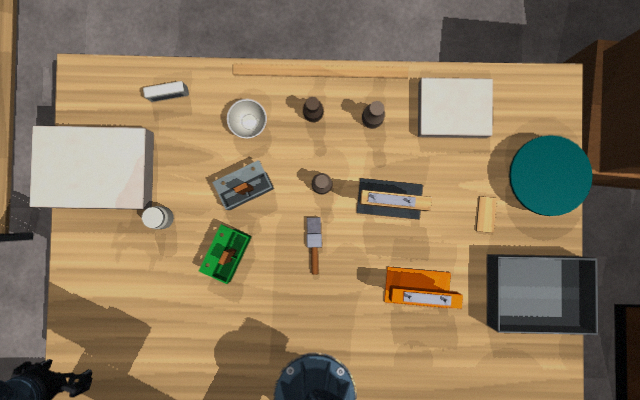

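View pics/scene0.png

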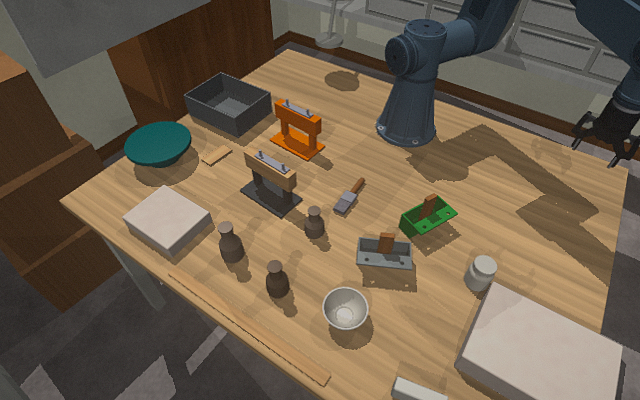

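The top view shows the grey caddy at (242,184), with its flange up in the picture, away from the robot. The green look-alike is at (224,255). The wooden rail is at (393,200) with its strip to the left, the orange decoy at (427,290), and vase_mid at (322,183). Next I'll measure the caddy and rail in 3D.

```bash
cat > h.py <<'E'
import numpy as np,cv2
from bench import ctrl
def cloud(n,d,T=None):
    c=ctrl.camera_params(n);K=np.array(c["K"]);v,u=np.mgrid[0:400,0:640].astype(float)
    uv=cv2.undistortPoints(np.stack([u.ravel(),v.ravel()],1)[:,None],K,np.array(c["dist"]))[:,0]
    P=np.c_[uv*d.reshape(-1,1),d.ravel()]
    T=c["cam_to_world"] if T is None else T
    T=np.array(T); return (P@T[:3,:3].T+T[:3,3]).reshape(400,640,3)
def rect(X):
    X=X[:,:2].astype(np.float32)*1000; r=cv2.minAreaRect(X); return r
E
python3 - <<'E'
from h import *
for n,boxes in (("top",{"caddy":(200,290,145,225),"rail":(345,445,165,230)}),("scene",{"caddy":(345,425,220,280),"rail":(225,310,135,225)})):
    f=np.load(n+"0.npz");W=cloud(n,f["d"]);ok=f["d"]>0
    for k,(a,b,c,e) in boxes.items():
        S=W[c:e,a:b];m=ok[c:e,a:b]
        bands={"caddy":[(.046,.068),(.105,.13)],"rail":[(.13,.152),(.153,.175)]}[k]
        for lo,hi in bands:
            X=S[m&(S[...,2]>lo)&(S[...,2]<hi)]
            if len(X)>5:print(n,k,lo,len(X),np.round(X.mean(0),4),rect(X),"zmed",np.median(X[:,2]).round(4))
f=np.load("top0.npz")["p"]
a=cv2.resize(f[150:220,200:290],None,fx=6,fy=6,interpolation=cv2.INTER_CUBIC);b=cv2.resize(f[170:230,345:445],None,fx=6,fy=6,interpolation=cv2.INTER_CUBIC)
im=np.zeros((800,600,3),np.uint8)[:600];im=np.zeros((790,600,3),np.uint8);im[:420,:540]=a;im[425:785]=b
cv2.imwrite("pics/crop.png",im[:,:,::-1].transpose(1,0,2))
E
```

```text
top caddy 0.046 926 [0.5913 0.2133 0.0593] ((562.38623046875, 213.65878295898438), (114.71849060058594, 169.933349609375), 26.494131088256836) zmed 0.0597
top caddy 0.105 84 [0.5696 0.2007 0.1189] ((570.689453125, 201.3203887939453), (15.311984062194824, 35.488189697265625), 28.686887741088867) zmed 0.1191
top rail 0.13 970 [ 0.543  -0.2008  0.1414] ((543.4315185546875, -201.236328125), (179.64834594726562, 36.20280456542969), 85.13117980957031) zmed 0.1415
top rail 0.153 17 [ 0.5443 -0.1867  0.1634] ((544.080810546875, -190.02391052246094), (96.35664367675781, 5.30562686920166), 84.46675872802734) zmed 0.1636
scene caddy 0.046 1183 [0.5707 0.2166 0.0589] ((536.2888793945312, 206.5450439453125), (168.23277282714844, 177.91802978515625), 26.48317527770996) zmed 0.0597
scene caddy 0.105 111 [0.5736 0.2002 0.1164] ((571.7562866210938, 199.47764587402344), (16.09048080444336, 34.938194274902344), 30.619169235229492) zmed 0.1188
scene rail 0.13 615 [ 0.5475 -0.1941  0.1412] ((542.999267578125, -200.87472534179688), (182.2877960205078, 38.33522033691406), 85.06816101074219) zmed 0.1415
scene rail 0.153 26 [ 0.5442 -0.1849  0.16  ] ((542.5195922851562, -188.9194793701172), (97.58458709716797, 9.177220344543457), 84.6343002319336) zmed 0.1612
```

View pics/crop.png

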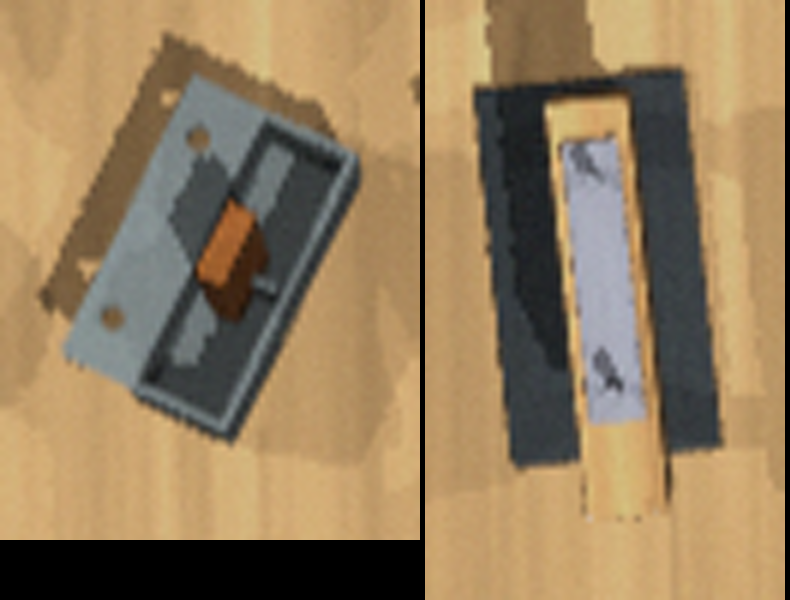

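The crop (transposed) shows the flange holes and both rail pins. The strip is about 12 mm towards +y and the rail yaw is about -4.9°. I'll refine the caddy's yaw next.

Run:
```python
from h import *
c=ctrl.camera_params("wrist");print(np.round(c["mount"],3).tolist(),np.array(c["K"])[0])
print(ctrl.pinch_z)
for n,(a,b,cc,e) in (("top",(200,290,145,225)),("scene",(345,425,220,280))):
    f=np.load(n+"0.npz");W=cloud(n,f["d"]);p=f["p"].astype(int)
    m=np.zeros((400,640),bool);m[cc:e,a:b]=1
    m&=(f["d"]>0)&(W[...,2]>.05)&(W[...,2]<.066)&(p[...,1]-p[...,0]<35)&(p[...,1]-p[...,2]<8)
    l,N,st,_=(lambda r:(r[1],r[0],r[2],r[3]))(cv2.connectedComponentsWithStats(m.astype(np.uint8)))
    k=1+st[1:,4].argmax();X=W[l==k];r=rect(X);print(n,len(X),r)
    ang=np.deg2rad(r[2] if r[1][0]<r[1][1] else r[2]-90);ux=np.array([np.cos(ang),np.sin(ang)])
    print(np.rad2deg(ang),"grip",np.array(r[0])+(4-17)*ux)
```

```text
[[0.001, -0.965, -0.26, 0.067], [1.0, 0.001, 0.0, 0.001], [0.0, -0.26, 0.965, -0.143], [0.0, 0.0, 0.0, 1.0]] [318.18520339   0.         308.91711066]
0.0187
top 823 ((581.7947998046875, 207.2372589111328), (84.7060546875, 140.97808837890625), 27.000965118408203)
27.000965118408203 grip [570.21181441 201.3351873 ]
scene 858 ((581.95947265625, 207.17987060546875), (85.88504028320312, 138.3079833984375), 26.55613899230957)
26.55613899230957 grip [570.331015   201.36790256]
```

```bash
cat >> h.py <<'E'
from scipy.spatial.transform import Rotation as R, Slerp
def down(yaw):  # tool down, tool y at given yaw (deg)
    c,s=np.cos(np.deg2rad(yaw)),np.sin(np.deg2rad(yaw))
    return R.from_matrix(np.array([[-s,c,0],[c,s,0],[0,0,-1]]))
def pose():
    o=ctrl.get_obs();q=np.array(o["eef_rot"]);return np.array(o["eef_pos"]),R.from_quat(q[[1,2,3,0]]),o
def plan(p1,yaw,n,start=None):
    p0,r0,_=pose() if start is None else (*start,None)
    r1=down(yaw);S=Slerp([0,1],R.concatenate([r0,r1]));p1=np.array(p1);out=[]
    p,r=p0,r0
    for i in range(n):
        rn=S((i+1)/n);pn=p0+(p1-p0)*(i+1)/n
        d=np.round(r.inv().apply(pn-p)*1000,1);w=np.round((r.inv()*rn).as_rotvec(degrees=True),1)
        print(d.tolist(),w.tolist());p=p+r.apply(d/1000);r=r*R.from_rotvec(w,degrees=True)
    return p,r
E
python3 -c "
from h import *
s=plan([.5703,.2012,.2],26.8,10)"
```

```text
[-50.4, -24.1, 3.1] [0.0, 0.0, 4.9]
[-52.3, -19.7, 3.2] [0.0, 0.0, 4.9]
[-53.8, -15.2, 3.1] [0.0, 0.0, 4.9]
[-54.9, -10.5, 3.1] [0.0, 0.0, 4.9]
[-55.6, -5.8, 3.2] [0.0, 0.0, 5.0]
[-55.9, -1.0, 3.1] [0.0, 0.0, 4.9]
[-55.7, 3.9, 3.1] [0.0, 0.0, 4.9]
[-55.2, 8.6, 3.2] [0.0, 0.0, 4.9]
[-54.3, 13.3, 3.1] [0.0, 0.0, 4.9]
[-53.0, 17.8, 3.1] [0.0, 0.0, 4.9]
```

Emit:
apply_moves(moves=[{"jaw":1,"offset":[-50.4,-24.1,3.1],"rot":[0,0,4.9]},{"jaw":1,"offset":[-52.3,-19.7,3.2],"rot":[0,0,4.9]},{"jaw":1,"offset":[-53.8,-15.2,3.1],"rot":[0,0,4.9]},{"jaw":1,"offset":[-54.9,-10.5,3.1],"rot":[0,0,4.9]},{"jaw":1,"offset":[-55.6,-5.8,3.2],"rot":[0,0,5.0]}])

```text
time_s: 1.23
eef_pos: [0.3564, 0.3783, 0.2158]
eef_rot: [0.0, 0.332, 0.943, 0.0]
wrist_force: [0.8, 0.2, 0.1]
opening: 1.003
grasp_force: 0.0
```

Emit:
apply_moves(moves=[{"jaw":1,"offset":[-55.9,-1.0,3.1],"rot":[0,0,4.9]},{"jaw":1,"offset":[-55.7,3.9,3.1],"rot":[0,0,4.9]},{"jaw":1,"offset":[-55.2,8.6,3.2],"rot":[0,0,4.9]},{"jaw":1,"offset":[-54.3,13.3,3.1],"rot":[0,0,4.9]},{"jaw":1,"offset":[-53.0,17.8,3.1],"rot":[0,0,4.9]}])

```text
time_s: 1.85
eef_pos: [0.5717, 0.1998, 0.2001]
eef_rot: [0.0, 0.525, 0.851, 0.0]
wrist_force: [0.6, 0.8, -0.3]
opening: 1.001
grasp_force: 0.0
```

Run:
```python
from h import *
p,r,o=pose();print(p.round(4),o["time_s"])
im,d=ctrl.camera("wrist");cv2.imwrite("pics/w1.png",im[:,:,::-1])
p,r,o=pose();T=np.eye(4);T[:3,:3]=r.as_matrix();T[:3,3]=p;T=T@np.array(ctrl.camera_params("wrist")["mount"])
W=cloud("wrist",d,T);m=(d>0)&(abs(W[...,0]-.57)<.04)&(abs(W[...,1]-.2)<.05)
X=W[m&(W[...,2]>.112)&(W[...,2]<.13)];print(len(X),rect(X),X[:,2].mean())
m=(d>0)&(abs(W[...,0]-.57)<.12)&(abs(W[...,1]-.2)<.12)&(W[...,2]>.05)&(W[...,2]<.067)&(im[...,1].astype(int)-im[...,0]<40)
print(m.sum(),rect(W[m]))
plan([.5703,.2012,.081],26.8,5)
```

```text
[0.5717 0.1998 0.2001] 1.85
917 ((573.619873046875, 198.08389282226562), (13.432596206665039, 35.77777099609375), 26.021808624267578) 0.11945885421119008
7750 ((538.152587890625, 207.1386260986328), (166.0254364013672, 189.2679443359375), 26.260896682739258)
[1.8, -0.6, 23.7] [0.0, 0.0, -0.1]
[1.8, -0.5, 23.7] [0.0, 0.1, -0.1]
[1.7, -0.6, 23.8] [0.1, 0.0, -0.1]
[1.8, -0.5, 23.7] [-0.0, 0.1, -0.2]
[1.7, -0.5, 23.7] [0.0, 0.0, -0.1]
```

View pics/w1.png

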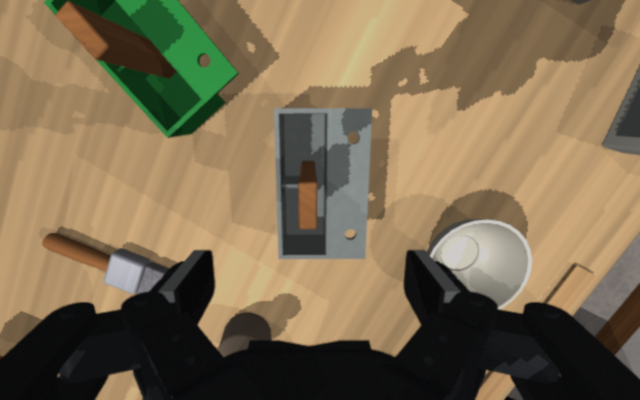

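The wrist view shows the grey caddy's grip at (308,205), parallel to the pads. The arm was still settling, so I'll read the pose again.

Emit:
apply_moves(moves=[{"jaw":1,"offset":[0,0,0],"rot":[0,0,0]},{"jaw":1,"offset":[0,0,0],"rot":[0,0,0]},{"jaw":1,"offset":[0,0,0],"rot":[0,0,0]},{"jaw":1,"offset":[0,0,0],"rot":[0,0,0]},{"jaw":1,"offset":[0,0,0],"rot":[0,0,0]}])

```text
time_s: 2.52
eef_pos: [0.57, 0.2018, 0.2002]
eef_rot: [0.0, 0.523, 0.852, 0.0]
wrist_force: [-0.6, -1.5, -0.3]
opening: 0.999
grasp_force: 0.0
```

Run:
```python
from h import *
im,d=ctrl.camera("wrist")
p,r,o=pose();print(p.round(4));T=np.eye(4);T[:3,:3]=r.as_matrix();T[:3,3]=p;T=T@np.array(ctrl.camera_params("wrist")["mount"])
W=cloud("wrist",d,T);m=(d>0)&(abs(W[...,0]-.57)<.04)&(abs(W[...,1]-.2)<.05)
X=W[m&(W[...,2]>.112)&(W[...,2]<.13)];print(len(X),rect(X),X[:,2].mean())
plan([.5703,.2012,.081],26.7,5)
```

```text
[0.57   0.2016 0.2002]
917 ((568.7454833984375, 203.37744140625), (13.484945297241211, 35.78644943237305), 26.709741592407227) 0.11977811903126544
[-0.1, 0.0, 23.8] [0.0, 0.0, 0.0]
[-0.1, 0.0, 23.9] [0.0, 0.0, 0.1]
[-0.1, 0.0, 23.8] [0.0, 0.0, -0.0]
[-0.1, 0.0, 23.8] [0.0, 0.0, 0.0]
[-0.1, 0.0, 23.9] [0.0, 0.0, 0.1]
```

Emit:
apply_moves(moves=[{"jaw":1,"offset":[0,0,30],"rot":[0,0,0]},{"jaw":1,"offset":[0,0,30],"rot":[0,0,0]},{"jaw":1,"offset":[0,0,30],"rot":[0,0,0]},{"jaw":1,"offset":[0,0,20],"rot":[0,0,0]},{"jaw":1,"offset":[0,0,9],"rot":[0,0,0]}])

```text
time_s: 3.2
eef_pos: [0.5697, 0.2011, 0.0799]
eef_rot: [-0.001, 0.524, 0.852, -0.0]
wrist_force: [-0.2, -0.2, 0.1]
opening: 1.001
grasp_force: 0.0
```

Emit:
apply_moves(moves=[{"jaw":1,"offset":[0,0,0],"rot":[0,0,0]},{"jaw":0.5,"offset":[0,0,0],"rot":[0,0,0]},{"jaw":0.3,"offset":[0,0,0],"rot":[0,0,0]},{"jaw":0,"offset":[0,0,0],"rot":[0,0,0]},{"jaw":0,"offset":[0,0,0],"rot":[0,0,0]}])

```text
time_s: 3.82
eef_pos: [0.5703, 0.2012, 0.0814]
eef_rot: [0.0, 0.524, 0.852, 0.0]
wrist_force: [-8.0, -3.1, 8.0]
opening: 0.158
grasp_force: 58.4
```

Emit:
apply_moves(moves=[{"jaw":0,"offset":[0,0,0],"rot":[0,0,0]},{"jaw":0,"offset":[0,0,0],"rot":[0,0,0]},{"jaw":0,"offset":[0,0,0],"rot":[0,0,0]},{"jaw":0,"offset":[0,0,0],"rot":[0,0,0]},{"jaw":0,"offset":[0,0,0],"rot":[0,0,0]}])

```text
time_s: 4.45
eef_pos: [0.5704, 0.2011, 0.0814]
eef_rot: [0.0, 0.524, 0.852, 0.0]
wrist_force: [-1.9, -1.2, 5.1]
opening: 0.156
grasp_force: 59.6
```

Emit:
apply_moves(moves=[{"jaw":0,"offset":[0,0,-10],"rot":[0,0,0]},{"jaw":0,"offset":[0,0,-40],"rot":[0,0,0]},{"jaw":0,"offset":[0,0,-50],"rot":[0,0,0]},{"jaw":0,"offset":[0,0,-50],"rot":[0,0,0]},{"jaw":0,"offset":[0,0,-30],"rot":[0,0,0]}])

```text
time_s: 5.08
eef_pos: [0.5709, 0.2014, 0.264]
eef_rot: [0.001, 0.524, 0.852, 0.001]
wrist_force: [-0.2, 0.7, -3.4]
opening: 0.156
grasp_force: 59.2
```

Emit:
apply_moves(moves=[{"jaw":0,"offset":[0,0,0],"rot":[0,0,0]},{"jaw":0,"offset":[0,0,0],"rot":[0,0,0]},{"jaw":0,"offset":[0,0,0],"rot":[0,0,0]},{"jaw":0,"offset":[0,0,0],"rot":[0,0,0]},{"jaw":0,"offset":[0,0,0],"rot":[0,0,0]}])

```text
time_s: 5.7
eef_pos: [0.57, 0.2011, 0.2602]
eef_rot: [-0.0, 0.524, 0.852, -0.0]
wrist_force: [0.4, -0.2, -2.7]
opening: 0.16
grasp_force: 59.2
```

```bash
python3 -c "
from h import *
print(pose()[2]['wrist_force'],pose()[2]['torque'])
s=plan([.502,-.1862,.26],-4.9,10)"
```

```text
[ 0.44910579 -0.24736657 -2.6525224 ] [ 0.00427342 -0.05341036  0.06899469]
[-31.5, -23.5, 0.0] [-0.0, -0.0, 3.2]
[-32.8, -21.8, 0.1] [-0.0, -0.0, 3.1]
[-33.9, -19.9, 0.0] [-0.0, 0.0, 3.2]
[-34.9, -18.1, 0.0] [-0.0, 0.0, 3.2]
[-35.9, -16.0, 0.1] [-0.0, 0.0, 3.2]
[-36.8, -14.0, 0.0] [-0.0, 0.0, 3.1]
[-37.4, -12.0, 0.0] [-0.0, 0.0, 3.2]
[-38.1, -9.9, 0.1] [-0.1, 0.0, 3.2]
[-38.5, -7.8, 0.0] [0.0, 0.0, 3.1]
[-38.9, -5.6, 0.0] [0.0, 0.0, 3.2]
```

Emit:
apply_moves(moves=[{"jaw":0,"offset":[-31.5,-23.5,0],"rot":[0,0,3.2]},{"jaw":0,"offset":[-32.8,-21.8,0.1],"rot":[0,0,3.1]},{"jaw":0,"offset":[-33.9,-19.9,0],"rot":[0,0,3.2]},{"jaw":0,"offset":[-34.9,-18.1,0],"rot":[0,0,3.2]},{"jaw":0,"offset":[-35.9,-16.0,0.1],"rot":[0,0,3.2]}])

```text
time_s: 6.32
eef_pos: [0.536, 0.0063, 0.2609]
eef_rot: [0.0, 0.637, 0.771, 0.0]
wrist_force: [0.6, 0.0, -3.7]
opening: 0.161
grasp_force: 59.6
```

Emit:
apply_moves(moves=[{"jaw":0,"offset":[-36.8,-14.0,0],"rot":[0,0,3.1]},{"jaw":0,"offset":[-37.4,-12.0,0],"rot":[0,0,3.2]},{"jaw":0,"offset":[-38.1,-9.9,0.1],"rot":[0,0,3.2]},{"jaw":0,"offset":[-38.5,-7.8,0],"rot":[0,0,3.1]},{"jaw":0,"offset":[-38.9,-5.6,0],"rot":[0,0,3.2]}])

```text
time_s: 6.95
eef_pos: [0.502, -0.1874, 0.2608]
eef_rot: [0.0, 0.737, 0.676, 0.0]
wrist_force: [0.4, 1.0, -2.9]
opening: 0.155
grasp_force: 59.6
```

Emit:
apply_moves(moves=[{"jaw":0,"offset":[0,0,0],"rot":[0,0,0]},{"jaw":0,"offset":[0,0,0],"rot":[0,0,0]},{"jaw":0,"offset":[0,0,0],"rot":[0,0,0]},{"jaw":0,"offset":[0,0,0],"rot":[0,0,0]},{"jaw":0,"offset":[0,0,0],"rot":[0,0,0]}])

```text
time_s: 7.58
eef_pos: [0.5025, -0.1856, 0.2607]
eef_rot: [0.0, 0.736, 0.677, 0.0]
wrist_force: [-0.4, 0.7, -3.0]
opening: 0.157
grasp_force: 59.6
```

Run:
```python
from h import *
p,r,o=pose();print(p.round(4),r.as_quat().round(4))
ims=[]
for n in("top","scene","wrist"):
    im,d=ctrl.camera(n);np.savez(n+"1.npz",p=im,d=d);ims.append(im)
    p,r,o=pose();T=None
    if n=="wrist":
        T=np.eye(4);T[:3,:3]=r.as_matrix();T[:3,3]=p;T=T@np.array(ctrl.camera_params(n)["mount"])
    W=cloud(n,d,T)
    m=(d>0)&(abs(W[...,0]-p[0])<.09)&(abs(W[...,1]-p[1])<.1)&(W[...,2]>.226)&(W[...,2]<.252)
    l=cv2.connectedComponentsWithStats(m.astype(np.uint8));k=1+l[2][1:,4].argmax();X=W[l[1]==k]
    print(n,len(X),rect(X),np.linalg.lstsq(np.c_[X[:,:2]-p[:2],np.ones(len(X))],X[:,2],rcond=None)[0].round(4))
a=cv2.resize(ims[0][160:230,350:430],(480,420));b=cv2.resize(ims[1][90:190,220:320],(300,300))
im=np.zeros((420,790,3),np.uint8);im[:,:480]=a;im[:300,485:785]=b
cv2.imwrite("pics/h1.png",im[:,:,::-1])
cv2.imwrite("pics/h1w.png",ims[2][:,:,::-1])
```

```text
[ 0.5025 -0.1856  0.2607] [0.7363 0.6767 0.     0.    ]
top 353 ((520.182373046875, -142.66073608398438), (53.131935119628906, 84.13758850097656), 84.82122802734375) [-1.000e-04 -3.700e-03  2.391e-01]
scene 846 ((514.681884765625, -186.3817138671875), (146.63587951660156, 87.51284790039062), 85.10535430908203) [ 0.0556 -0.0128  0.2372]
wrist 14516 ((516.4260864257812, -165.7941436767578), (101.87355041503906, 84.72846984863281), 84.97704315185547) [0.0318 0.0031 0.238 ]
```

View pics/h1.png

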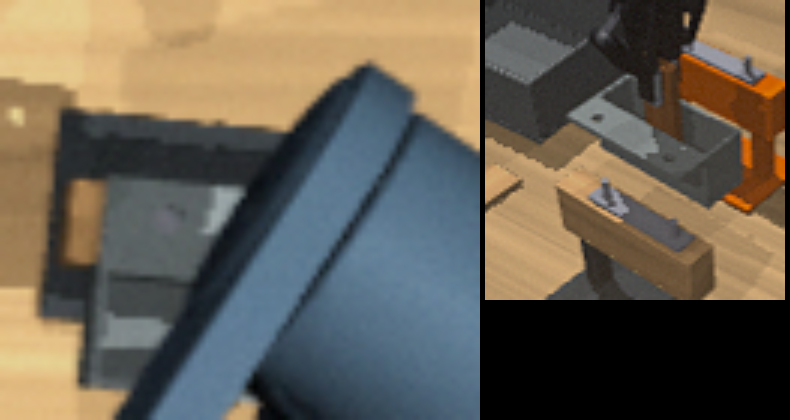

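View pics/h1w.png

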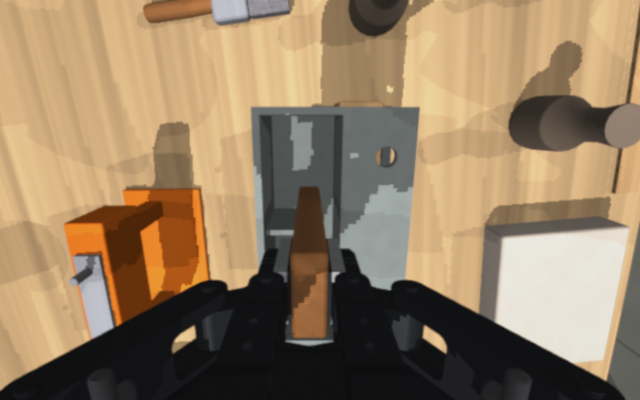

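The caddy hangs level, and its measured outline is within about 1 mm of the expected pose. Both holes sit just in front of and above the two pins. I'll shift slightly and descend carefully.

Emit:
apply_moves(moves=[{"jaw":0,"offset":[-0.4,1.2,10],"rot":[0,0,0]},{"jaw":0,"offset":[0,0,12],"rot":[0,0,0]},{"jaw":0,"offset":[0,0,10],"rot":[0,0,0]},{"jaw":0,"offset":[0,0,2],"rot":[0,0,0]},{"jaw":0,"offset":[0,0,0],"rot":[0,0,0]}])

```text
time_s: 8.35
eef_pos: [0.5034, -0.1866, 0.2265]
eef_rot: [-0.0, 0.737, 0.676, -0.0]
wrist_force: [-0.7, -0.1, -3.6]
opening: 0.157
grasp_force: 59.5
```

Emit:
apply_moves(moves=[{"jaw":0,"offset":[0,0,1.5],"rot":[0,0,0]},{"jaw":0,"offset":[0,0,1.5],"rot":[0,0,0]},{"jaw":0,"offset":[0,0,1.5],"rot":[0,0,0]},{"jaw":0,"offset":[0,0,1.5],"rot":[0,0,0]},{"jaw":0,"offset":[0,0,0],"rot":[0,0,0]}])

```text
time_s: 8.98
eef_pos: [0.5034, -0.1866, 0.2205]
eef_rot: [-0.0, 0.737, 0.676, -0.0]
wrist_force: [0.7, -0.1, -2.6]
opening: 0.155
grasp_force: 59.5
```

Emit:
apply_moves(moves=[{"jaw":0,"offset":[0,0,1],"rot":[0,0,0]},{"jaw":0,"offset":[0,0,1],"rot":[0,0,0]},{"jaw":0,"offset":[0,0,1],"rot":[0,0,0]},{"jaw":0,"offset":[0,0,0],"rot":[0,0,0]},{"jaw":0,"offset":[0,0,0],"rot":[0,0,0]}])

```text
time_s: 9.6
eef_pos: [0.5035, -0.1866, 0.2177]
eef_rot: [-0.0, 0.737, 0.676, -0.0]
wrist_force: [0.1, -0.4, -3.3]
opening: 0.158
grasp_force: 59.5
```

Emit:
apply_moves(moves=[{"jaw":0,"offset":[0,0,1],"rot":[0,0,0]},{"jaw":0,"offset":[0,0,1],"rot":[0,0,0]},{"jaw":0,"offset":[0,0,0],"rot":[0,0,0]},{"jaw":0,"offset":[0,0,0],"rot":[0,0,0]},{"jaw":0,"offset":[0,0,0],"rot":[0,0,0]}])

```text
time_s: 10.22
eef_pos: [0.5035, -0.1867, 0.2157]
eef_rot: [0.0, 0.737, 0.676, -0.0]
wrist_force: [0.0, -0.1, -2.8]
opening: 0.157
grasp_force: 59.5
```

Emit:
apply_moves(moves=[{"jaw":0,"offset":[0,0,4],"rot":[0,0,0]},{"jaw":0,"offset":[0,0,5],"rot":[0,0,0]},{"jaw":0,"offset":[0,0,5],"rot":[0,0,0]},{"jaw":0,"offset":[0,0,5],"rot":[0,0,0]},{"jaw":0,"offset":[0,0,2],"rot":[0,0,0]}])

```text
time_s: 10.85
eef_pos: [0.5032, -0.1865, 0.1941]
eef_rot: [-0.0, 0.737, 0.676, -0.0]
wrist_force: [-0.4, -0.1, -3.6]
opening: 0.156
grasp_force: 59.6
```

Run:
```python
from h import *
im,d=ctrl.camera("scene");p,r,o=pose();print(p.round(4),o["wrist_force"].round(1))
cv2.imwrite("pics/s2.png",cv2.resize(im[110:200,220:320],(800,600),interpolation=cv2.INTER_CUBIC)[:,:,::-1])
```

```text
[ 0.5032 -0.1865  0.194 ] [-0.5 -0.7 -2.9]
```

View pics/s2.png

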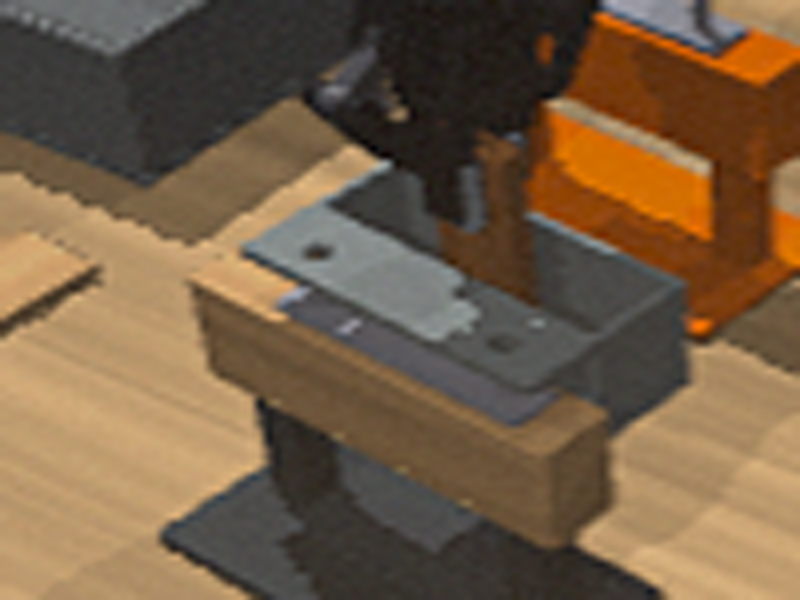

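The flange now sits just above the pin tips, and its holes at (320,251) and (500,343) line up with the strip. I'll feel downwards.

Emit:
apply_moves(moves=[{"jaw":0,"offset":[0,0,1],"rot":[0,0,0]},{"jaw":0,"offset":[0,0,1],"rot":[0,0,0]},{"jaw":0,"offset":[0,0,1],"rot":[0,0,0]},{"jaw":0,"offset":[0,0,0.7],"rot":[0,0,0]},{"jaw":0,"offset":[0,0,0],"rot":[0,0,0]}])

```text
time_s: 11.52
eef_pos: [0.5035, -0.1866, 0.191]
eef_rot: [-0.0, 0.737, 0.676, 0.0]
wrist_force: [0.3, -0.7, -2.1]
opening: 0.157
grasp_force: 59.6
```

Emit:
apply_moves(moves=[{"jaw":0,"offset":[0,0,0.7],"rot":[0,0,0]},{"jaw":0,"offset":[0,0,0.7],"rot":[0,0,0]},{"jaw":0,"offset":[0,0,0],"rot":[0,0,0]},{"jaw":0,"offset":[0,0,0],"rot":[0,0,0]},{"jaw":0,"offset":[0,0,0],"rot":[0,0,0]}])

```text
time_s: 12.15
eef_pos: [0.5035, -0.1866, 0.1896]
eef_rot: [0.0, 0.737, 0.676, 0.0]
wrist_force: [-0.1, -1.3, -2.7]
opening: 0.155
grasp_force: 59.6
```

Emit:
apply_moves(moves=[{"jaw":0,"offset":[0,0,0.7],"rot":[0,0,0]},{"jaw":0,"offset":[0,0,0.7],"rot":[0,0,0]},{"jaw":0,"offset":[0,0,0],"rot":[0,0,0]},{"jaw":0,"offset":[0,0,0],"rot":[0,0,0]},{"jaw":0,"offset":[0,0,0],"rot":[0,0,0]}])

```text
time_s: 12.78
eef_pos: [0.5035, -0.1866, 0.1882]
eef_rot: [0.0, 0.737, 0.676, 0.0]
wrist_force: [0.4, 0.4, -3.0]
opening: 0.155
grasp_force: 59.6
```

Emit:
apply_moves(moves=[{"jaw":0,"offset":[0,0,0.7],"rot":[0,0,0]},{"jaw":0,"offset":[0,0,0.7],"rot":[0,0,0]},{"jaw":0,"offset":[0,0,0.7],"rot":[0,0,0]},{"jaw":0,"offset":[0,0,0],"rot":[0,0,0]},{"jaw":0,"offset":[0,0,0],"rot":[0,0,0]}])

```text
time_s: 13.4
eef_pos: [0.5035, -0.1866, 0.1861]
eef_rot: [0.0, 0.737, 0.676, 0.0]
wrist_force: [0.1, -0.3, -3.4]
opening: 0.157
grasp_force: 59.6
```

No contact 5 mm below the pin tips, so both pins are in the holes. Continuing down.

Emit:
apply_moves(moves=[{"jaw":0,"offset":[0,0,1],"rot":[0,0,0]},{"jaw":0,"offset":[0,0,1],"rot":[0,0,0]},{"jaw":0,"offset":[0,0,1],"rot":[0,0,0]},{"jaw":0,"offset":[0,0,1],"rot":[0,0,0]},{"jaw":0,"offset":[0,0,0],"rot":[0,0,0]}])

```text
time_s: 14.02
eef_pos: [0.5034, -0.1866, 0.1819]
eef_rot: [-0.0, 0.737, 0.676, -0.0]
wrist_force: [-0.3, -0.4, -2.9]
opening: 0.157
grasp_force: 59.6
```

Emit:
apply_moves(moves=[{"jaw":0,"offset":[0,0,1],"rot":[0,0,0]},{"jaw":0,"offset":[0,0,1],"rot":[0,0,0]},{"jaw":0,"offset":[0,0,1],"rot":[0,0,0]},{"jaw":0,"offset":[0,0,1],"rot":[0,0,0]},{"jaw":0,"offset":[0,0,0],"rot":[0,0,0]}])

```text
time_s: 14.65
eef_pos: [0.5034, -0.1866, 0.178]
eef_rot: [-0.0, 0.737, 0.676, -0.0]
wrist_force: [-0.1, 0.5, -2.8]
opening: 0.159
grasp_force: 59.6
```

Emit:
apply_moves(moves=[{"jaw":0,"offset":[0,0,1],"rot":[0,0,0]},{"jaw":0,"offset":[0,0,1],"rot":[0,0,0]},{"jaw":0,"offset":[0,0,1],"rot":[0,0,0]},{"jaw":0,"offset":[0,0,0.5],"rot":[0,0,0]},{"jaw":0,"offset":[0,0,0],"rot":[0,0,0]}])

```text
time_s: 15.28
eef_pos: [0.5035, -0.1866, 0.1745]
eef_rot: [-0.0, 0.737, 0.676, 0.0]
wrist_force: [-0.1, 0.8, -2.1]
opening: 0.155
grasp_force: 59.6
```

Emit:
apply_moves(moves=[{"jaw":0,"offset":[0,0,0.7],"rot":[0,0,0]},{"jaw":0,"offset":[0,0,0.7],"rot":[0,0,0]},{"jaw":0,"offset":[0,0,0.6],"rot":[0,0,0]},{"jaw":0,"offset":[0,0,0],"rot":[0,0,0]},{"jaw":0,"offset":[0,0,0],"rot":[0,0,0]}])

```text
time_s: 15.9
eef_pos: [0.5035, -0.1866, 0.1726]
eef_rot: [0.0, 0.737, 0.676, -0.0]
wrist_force: [-0.5, 0.9, -3.3]
opening: 0.154
grasp_force: 59.6
```

Emit:
apply_moves(moves=[{"jaw":0,"offset":[0,0,0.5],"rot":[0,0,0]},{"jaw":0,"offset":[0,0,0.5],"rot":[0,0,0]},{"jaw":0,"offset":[0,0,0],"rot":[0,0,0]},{"jaw":0,"offset":[0,0,0],"rot":[0,0,0]},{"jaw":0,"offset":[0,0,0],"rot":[0,0,0]}])

```text
time_s: 16.52
eef_pos: [0.5035, -0.1866, 0.1716]
eef_rot: [-0.0, 0.737, 0.676, 0.0]
wrist_force: [-0.3, -0.2, -2.2]
opening: 0.155
grasp_force: 59.7
```

Emit:
apply_moves(moves=[{"jaw":0,"offset":[0,0,0.4],"rot":[0,0,0]},{"jaw":0,"offset":[0,0,0.3],"rot":[0,0,0]},{"jaw":0,"offset":[0,0,0],"rot":[0,0,0]},{"jaw":0,"offset":[0,0,0],"rot":[0,0,0]},{"jaw":0,"offset":[0,0,0],"rot":[0,0,0]}])

```text
time_s: 17.15
eef_pos: [0.5035, -0.1868, 0.1713]
eef_rot: [0.0, 0.737, 0.676, -0.0]
wrist_force: [-3.9, -0.6, 3.9]
opening: 0.159
grasp_force: 60.7
```

Emit:
apply_moves(moves=[{"jaw":0,"offset":[0,0,0.3],"rot":[0,0,0]},{"jaw":0,"offset":[0,0,0.2],"rot":[0,0,0]},{"jaw":0,"offset":[0,0,0],"rot":[0,0,0]},{"jaw":0,"offset":[0,0,0],"rot":[0,0,0]},{"jaw":0,"offset":[0,0,0],"rot":[0,0,0]}])

```text
time_s: 17.77
eef_pos: [0.5035, -0.1868, 0.1713]
eef_rot: [0.0, 0.737, 0.676, -0.0]
wrist_force: [-5.8, 1.1, 8.5]
opening: 0.156
grasp_force: 61.4
```

Seated at TCP z 0.1713, exactly the expected height, with a gentle contact force. Releasing.

Emit:
apply_moves(moves=[{"jaw":0,"offset":[0,0,-0.3],"rot":[0,0,0]},{"jaw":0.2,"offset":[0,0,0],"rot":[0,0,0]},{"jaw":0.3,"offset":[0,0,0],"rot":[0,0,0]},{"jaw":0.5,"offset":[0,0,0],"rot":[0,0,0]},{"jaw":0.6,"offset":[0,0,0],"rot":[0,0,0]}])

```text
time_s: 18.4
eef_pos: [0.5035, -0.1866, 0.1706]
eef_rot: [-0.0, 0.737, 0.676, 0.0]
wrist_force: [-0.8, 0.4, -0.1]
opening: 0.602
grasp_force: 0.0
```

Emit:
apply_moves(moves=[{"jaw":0.6,"offset":[0,0,0],"rot":[0,0,0]},{"jaw":0.6,"offset":[0,0,-5],"rot":[0,0,0]},{"jaw":0.6,"offset":[0,0,-15],"rot":[0,0,0]},{"jaw":0.6,"offset":[0,0,-30],"rot":[0,0,0]},{"jaw":0.6,"offset":[0,0,-50],"rot":[0,0,0]}])

```text
time_s: 19.02
eef_pos: [0.5027, -0.1861, 0.2713]
eef_rot: [-0.001, 0.737, 0.676, -0.0]
wrist_force: [0.3, -0.3, 0.5]
opening: 0.6
grasp_force: 0.0
```

Emit:
apply_moves(moves=[{"jaw":0.6,"offset":[0,0,-20],"rot":[0,0,0]},{"jaw":0.6,"offset":[0,0,0],"rot":[0,0,0]},{"jaw":0.6,"offset":[0,0,0],"rot":[0,0,0]},{"jaw":0.6,"offset":[0,0,0],"rot":[0,0,0]},{"jaw":0.6,"offset":[0,0,0],"rot":[0,0,0]}])

```text
time_s: 19.65
eef_pos: [0.5031, -0.1864, 0.2896]
eef_rot: [-0.001, 0.737, 0.676, -0.0]
wrist_force: [0.1, -0.8, -0.0]
opening: 0.602
grasp_force: 0.0
```

Run:
```python
from h import *
im,d=ctrl.camera("scene");p,r,o=pose();print(p.round(4),o["wrist_force"].round(1),o["time_s"])
W=cloud("scene",d);m=(d>0)&(abs(W[...,0]-.515)<.06)&(abs(W[...,1]+.187)<.08)&(W[...,2]>.144)&(W[...,2]<.158)
X=W[m];print(len(X),rect(X),np.linalg.lstsq(np.c_[X[:,:2]-X[:,:2].mean(0),np.ones(len(X))],X[:,2],rcond=None)[0].round(4))
cv2.imwrite("pics/s3.png",cv2.resize(im[100:220,200:360],(800,600),interpolation=cv2.INTER_CUBIC)[:,:,::-1])
```

```text
[ 0.5032 -0.1865  0.2899] [-0.3 -0.6  0.8] 19.7
631 ((515.7589111328125, -186.43798828125), (143.51637268066406, 86.9415512084961), 84.37090301513672) [ 0.0245 -0.007   0.1499]
```

View pics/s3.png

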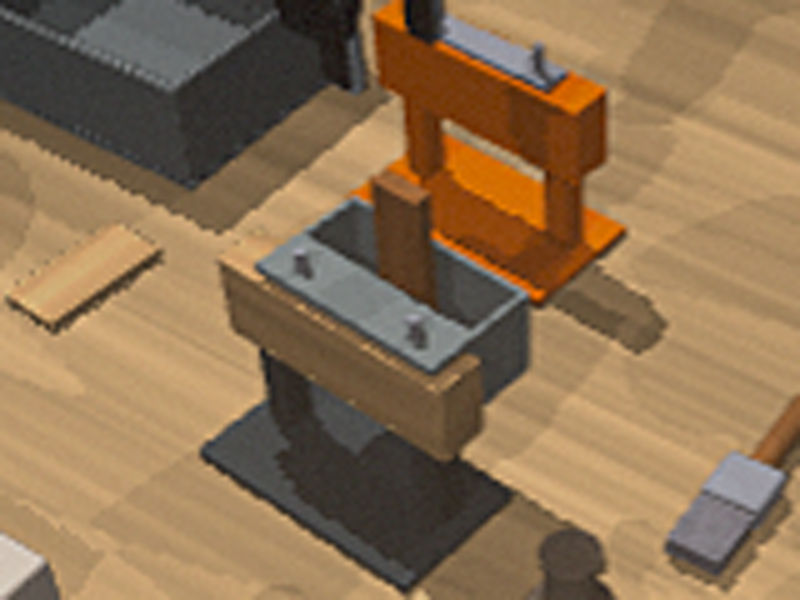

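Both pins stand through the flange holes at (302,262) and (416,330). The caddy is level and fully home, and the gripper is clear.

```bash
python3 -c "
from bench import ctrl
print(ctrl.hand_in())"
```

```text
the job is handed in; nothing more can be done
None
```

The grey caddy hangs on the pin rail with both pins through its flange holes, level, fully home and released; the job is handed in, though the hand-in call gave no verdict.

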